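# Change the packs of the work light and the workshop radio

### The job

The work light and the workshop radio have run flat. Change places between their flat packs (one red segment) and the charged packs in the two chargers (four green segments): the charged large pack goes into the work light, the charged compact pack into the radio, and one flat pack into each charger, whichever you like. Leave every pack upright and fully down in its bay; the rubber mat is free to put a pack down on the way.

Things in the scene. Friction and masses are not known exactly. Their poses are not given: they have to be found in the camera images.
- full_large: Charged large battery pack, black with an orange band. Its foot (lowest 24 mm) is 62 mm (own x) by 42 mm (own y); above that its body is 86 mm long (x) by 60 mm wide (y), up to 88 mm high. Origin: underside centre, z up; grip across y near the top. Four charge segments on top, in a row along x: all four are green. 0.60 kg. It stands in one of the chargers at the start.
- full_compact: Charged compact battery pack, black with an orange band. Its foot (lowest 24 mm) is 62 mm (own x) by 42 mm (own y); above that its body is 70 mm long (x) by 48 mm wide (y), up to 66 mm high. Origin and grip as for the large pack. Four charge segments on top, in a row along x: all four are green. 0.38 kg. It stands in the other charger at the start.
- flat_large: Flat large battery pack, same shape, size and weight as full_large. Four charge segments on top, in a row along x: one end segment is red, the other three dark. It stands in the work light at the start.
- flat_compact: Flat compact battery pack, same shape, size and weight as full_compact. Four charge segments on top, in a row along x: one end segment is red, the other three dark. It stands in the workshop radio at the start.
- charger_grey: Light grey single-bay charger; either pack size fits. Fixed. Open bay centred on the origin (underside centre, at bench level): floor 68 mm (x) by 48 mm (y), 28 mm above the bench; walls flare to 81 x 61 mm at the rim, 49 mm up. A pack goes in from above, long side along x, either way round, down onto the floor. Shell 98 x 80 mm plus a low lip to x = -71 mm.
- charger_black: Black single-bay charger; either pack size fits. Fixed. Open bay centred on the origin (underside centre, at bench level): floor 68 mm (x) by 48 mm (y), 28 mm above the bench; walls flare to 81 x 61 mm at the rim, 49 mm up. A pack goes in from above, long side along x, either way round, down onto the floor. Shell 98 x 80 mm plus a low lip to x = -71 mm.
- work_light: Yellow LED work light with a pack bay. Fixed. Open bay centred on the origin (underside centre, at bench level): floor 68 mm (x) by 48 mm (y), 28 mm above the bench; walls flare to 81 x 61 mm at the rim, 49 mm up. A pack goes in from above, long side along x, either way round, down onto the floor. Lamp head behind it (x 50 to 105), 150 wide, up to 115 high.
- shop_radio: Blue workshop radio, two round loudspeakers, dark grey pack bay in front. Fixed. Open bay centred on the origin (underside centre, at bench level): floor 68 mm (x) by 48 mm (y), 28 mm above the bench; walls flare to 81 x 61 mm at the rim, 49 mm up. A pack goes in from above, long side along x, either way round, down onto the floor. Radio box behind it (x 49 to 95), 150 wide, handle up to 119 high.
- mat: Free dark green ribbed rubber mat, 140 mm (x) by 110 mm (y), 3 mm thick, fixed to the bench; origin at the centre of its underside. Nothing stands on it at the start: room to put a pack down for a while.

How it is judged:
At the end, for the whole second after the job is handed in: Charged large pack in the work light, charged compact pack in the radio, one flat pack in each charger; each within 8 mm of its bay's centre, underside less than 4 mm above the bay floor, within 5 degrees of upright, released and at rest (horizontal distance between full_large and work_light below 0.008 m and z of full_large in the frame of work_light below 0.032 m and angle between each of full_large, full_compact's own z axis and vertical below 0.09 rad and horizontal distance between full_compact and shop_radio below 0.008 m and z of full_compact in the frame of shop_radio below 0.032 m and (((horizontal distance between flat_large and charger_grey below 0.008 m and z of flat_large in the frame of charger_grey below 0.032 m and angle between flat_large's own z axis and vertical below 0.09 rad) and (horizontal distance between flat_compact and charger_black below 0.008 m and z of flat_compact in the frame of charger_black below 0.032 m and angle between flat_compact's own z axis and vertical below 0.09 rad)) or ((horizontal distance between flat_large and charger_black below 0.008 m and z of flat_large in the frame of charger_black below 0.032 m and angle between flat_large's own z axis and vertical below 0.09 rad) and (horizontal distance between flat_compact and charger_grey below 0.008 m and z of flat_compact in the frame of charger_grey below 0.032 m and angle between flat_compact's own z axis and vertical below 0.09 rad))) and linear speed of each of full_large, full_compact, flat_large, flat_compact below 0.02 m/s); the robot touches nothing.
It also fails if it takes over 126 s, if anything falls off the work surface, if the arm or the gripper's body presses on something with over 40 N, if the wrist force passes 120 N, or if a joint passes its speed limit or range.

### The arm

A 7-joint arm with a two-finger parallel gripper is mounted at the origin on the work surface; the furniture and walls round the work are solid. World frame = base frame: x ahead of the robot, y to its left, z up, the work surface at z = 0. Lengths are in m, angles in rad, forces in N, time in s.
With the tool pointing down it reaches from about 0.4 to 0.85 m from the base axis. Payload 10.4 kg.
Tool frame: the origin (TCP) lies between the finger pads; the fingertips stand 14 mm ahead of it and the grasp point (between the pads) lies 5 mm behind it (r.finger_overhang is the z of the fingertips in the tool frame, in m); z points along the fingers, y is the line along which they close (so a half turn about z gives the same grasp; the last joint's range is limited). The gripper opens to 87 mm and grips with 3 to 60 N. Pads are 19 mm wide; open, the fingers measure 117 mm over their backs; the gripper's body (75 mm by 190 mm) begins 51 mm behind the grasp point.
Start: joints at [-1.354, 0.332, -0.065, 1.46, 0.022, 1.35, -0.088], TCP at [0.148, 0.607, 0.237] pointing down, gripper open.
Joint ranges: [-2.6, 2.6], [-0.5, 2.12], [-1.47, 1.34], [0.16, 2.42], [-1.27, 4.41], [0.06, 2.06], [-2.6, 2.6]. Speed limits (rad/s): [2.22, 2.22, 2.79, 2.79, 3.14, 3.14, 3.14].

### API

Orientations are given as a unit quaternion [x, y, z, w].
In Python, from bench import r, optics gives the robot as it stands.
- The arm moves only by the shell command python3 -m pendant 'ROWS' [FORCE]. ROWS is JSON, a list of rows, each a list of 7 numbers: the closure, from -1 (fully open) to 1 (shut), then the shift along the tool's x, y, z scaled (see below), then the turn, a rotation vector about the tool's x, y, z scaled (see below). In form: [[grip, x, y, z, rx, ry, rz], ...]. A call has 1 to 8 rows; each row is the pose to reach, as a shift and turn from the pose commanded when the call began, along the tool's axes at that moment; what a row does not reach only later rows make up. The controller multiplies each number of a shift by 0.3 m and each number of a turn by 120 degrees. A row lasts 1/8 s, in which the tool goes at most 62.5 mm and 10.7 degrees, less where a joint would pass 70% of its speed; a pose out of reach is approached as far as the arm can. A call with a number of a shift or a turn outside -1 to 1 is refused whole. A call with a gripper value outside its range is refused whole. The fingers move at their own pace and stop on an object; FORCE is the grip in N (left out, the last holds). Time passes only in rows, so rows that repeat a pose let the fingers close. It gives the time, the measured TCP pose, the force, the opening and the grip force at its end, in the units of the state.
- r.read_state(): the state, without advancing time (a new reading comes with each control period).
- optics.camera(name): name is "side" or "top"; returns a dict with "pixels" (480x640x3 uint8, red, green, blue), "vfov" (degrees; the focal length in pixels is half the picture's height over the tangent of half this angle, whatever the lens; pixels are square), "cx", "cy" (the principal point, pixels), "rvec" (rotation vector, rad) and "tvec" (3), from world to camera coordinates, as OpenCV has them. Camera axes: x right, y down, z forward; pixel columns grow to the right and rows downward; lengths in m; the calibration is good to about 2 mm. A picture is of the moment at which its call begins. There is no depth.
- r.close_job(): hands the job in; it is judged then, once.
The state is a dict: "time": time; "joint_positions": joint angles; "joint_vel": joint speeds; "joint_torque": joint torques, N m; "ee_pos": TCP position; "eef_rot": TCP orientation; "ft_force": force on the tool from outside, world axes, zero at the start; "torque": the same for the moment, N m; "width": finger opening in m; "grip_force": force on a finger pad.
Only numpy, scipy, OpenCV 4.12 (cv2) and the standard library are available. Lean on these libraries where they do the work, as an engineer would, in place of code of your own. Each camera call takes 0.05 s, during which the arm holds its last target. There are 200 camera calls.

## Working session

There is one attempt and no reset: what is moved stays moved. The work goes in short steps, Python scripts to look and compute and a shell command to move; the robot and the scene stay as the last step left them, time stands still between calls to the robot, and variables do not carry over. Pictures are saved under pics/ and viewed, at most 14 in all, crops included, and the job is handed in when it is done.

```bash
mkdir -p pics; ls; python3 - <<'E'
from bench import r, optics
import cv2
s=r.read_state(); print({k:(v if not hasattr(v,'__len__') else [round(float(x),4) for x in v]) for k,v in s.items()}, r.finger_overhang)
for n in("top","side"):
    c=optics.camera(n); cv2.imwrite(f"pics/{n}0.png",c["pixels"][:,:,::-1]); print(n,c["vfov"],c["cx"],c["cy"],c["rvec"],c["tvec"], [k for k in c])
E
```

```text
pics
{'time': 0.0, 'joint_positions': [-1.3536, 0.3328, -0.0647, 1.4609, 0.0216, 1.3499, -0.0885], 'joint_vel': [-0.0005, -0.0007, -0.0005, 0.0014, -0.0004, -0.0003, 0.0015], 'joint_torque': [0.0003, -62.3261, 0.0248, -38.9894, -0.0613, 0.0398, 0.0002], 'ee_pos': [0.1484, 0.6068, 0.2358], 'eef_rot': [0.1196, 0.9928, -0.0007, -0.0], 'ft_force': [-0.113, 0.2768, 0.1778], 'torque': [0.024, -0.0196, -0.0234], 'grip_force': 0.0, 'width': 0.08679960277041741} 0.014
top 42.30553349947095 339.58478996465254 240.0074590507095 [ 2.12978227 -2.15843858  0.14605836] [0.05756428 0.54693179 1.10946841] ['pixels', 'vfov', 'cx', 'cy', 'rvec', 'tvec']
side 47.72117430824103 324.82651419230655 242.15258489663344 [ 0.25407275 -2.79745344  1.23672791] [0.52106781 0.06829277 0.98954955] ['pixels', 'vfov', 'cx', 'cy', 'rvec', 'tvec']
```

View pics/top0.png

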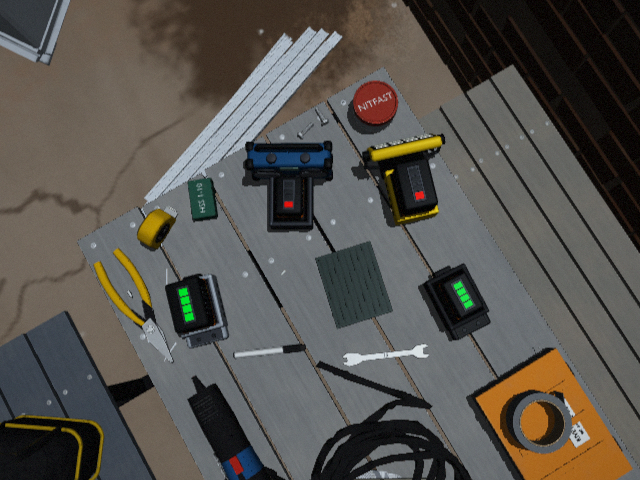

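View pics/side0.png

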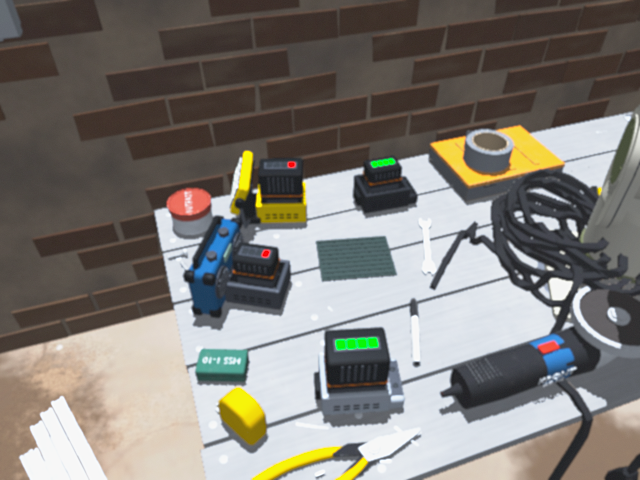

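The top view shows the full large pack in the grey charger at (190,300) and the full compact pack in the black charger at (460,295). The flat large pack is in the light at (417,190), the flat compact in the radio at (290,200), and the mat is at (354,284). The side view shows the same layout, with green segments at (357,344) and (383,162) and red ones at (292,165) and (266,254). I'll enlarge the crops for corner positions.

```bash
cat > h.py <<'E'
import numpy as np, cv2
from bench import r, optics
def cam(n):
    c=optics.camera(n); f=240/np.tan(np.radians(c["vfov"]/2))
    c["K"]=np.array([[f,0,c["cx"]],[0,f,c["cy"]],[0,0,1]]); c["R"]=cv2.Rodrigues(np.array(c["rvec"]))[0]; c["t"]=np.array(c["tvec"],float)
    c["P"]=c["K"]@np.c_[c["R"],c["t"]]; return c
def proj(c,X): return cv2.projectPoints(np.array(X,float).reshape(-1,3),c["R"],c["t"],c["K"],None)[0].reshape(-1,2)
def tri(a,pa,b,pb):
    X=cv2.triangulatePoints(a["P"],b["P"],np.array(pa,float).T.reshape(2,-1),np.array(pb,float).T.reshape(2,-1)); return (X[:3]/X[3]).T
def onz(c,p,z):
    out=[]
    for u in np.array(p,float).reshape(-1,2):
        d=c["R"].T@np.linalg.inv(c["K"])@[u[0],u[1],1]; o=-c["R"].T@c["t"]; out.append(o+d*(z-o[2])/d[2])
    return np.array(out)
def crops(c,boxes,fn,w=100,h=75,k=4):
    im=c["pixels"][:,:,::-1]; ts=[]
    for x,y in boxes:
        t=cv2.resize(im[y:y+h,x:x+w],None,fx=k,fy=k,interpolation=cv2.INTER_CUBIC)
        t=cv2.convertScaleAbs(t,alpha=1.6,beta=25)
        for i in range(0,w,10): cv2.putText(t,str(x+i),(i*k,8),0,.3,(255,255,0),1); cv2.line(t,(i*k,10),(i*k,16),(255,255,0),1)
        for i in range(0,h,10): cv2.putText(t,str(y+i),(0,i*k+4),0,.3,(0,255,255),1); cv2.line(t,(20,i*k),(26,i*k),(0,255,255),1)
        ts.append(t)
    cv2.imwrite(fn,np.vstack([np.hstack(ts[:2]),np.hstack(ts[2:])]))
E
python3 - <<'E'
from h import *
t=cam("top"); s=cam("side")
crops(t,[(150,265),(410,260),(360,150),(240,160)],"pics/tc.png")
crops(s,[(310,320),(340,145),(230,150),(205,230)],"pics/sc.png")
print(-t["R"].T@t["t"],-s["R"].T@s["t"])
# coloured segments
for n,c in(("t",t),("s",s)):
    im=c["pixels"].astype(int); 
    for nm,m in(("g",(im[...,1]>150)&(im[...,0]<90)&(im[...,2]<90)),("r",(im[...,0]>200)&(im[...,1]<90)&(im[...,2]<90))):
        k,l,st,ce=cv2.connectedComponentsWithStats(m.astype(np.uint8))
        print(n,nm,[(st[i,4],ce[i].round(1).tolist()) for i in range(1,k) if st[i,4]>8])
E
```

```text
[0.38407939 0.04353091 1.1764167 ] [0.3896742  0.76851376 0.71618747]
t g [(np.int32(201), [462.6, 294.4]), (np.int32(253), [185.8, 304.2])]
t r [(np.int32(46), [419.3, 195.0]), (np.int32(30), [288.2, 203.7])]
s g [(np.int32(125), [382.4, 162.0]), (np.int32(77), [361.7, 342.9]), (np.int32(73), [372.3, 342.2]), (np.int32(72), [340.5, 344.1]), (np.int32(69), [351.1, 343.6])]
s r [(np.int32(36), [291.1, 164.1]), (np.int32(38), [265.3, 253.2]), (np.int32(126), [548.2, 347.2])]
```

View pics/tc.png

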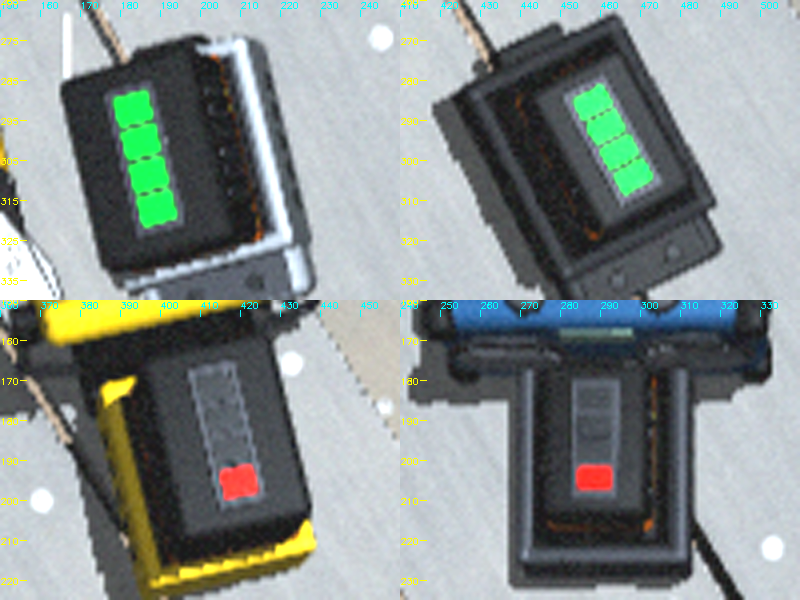

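View pics/sc.png

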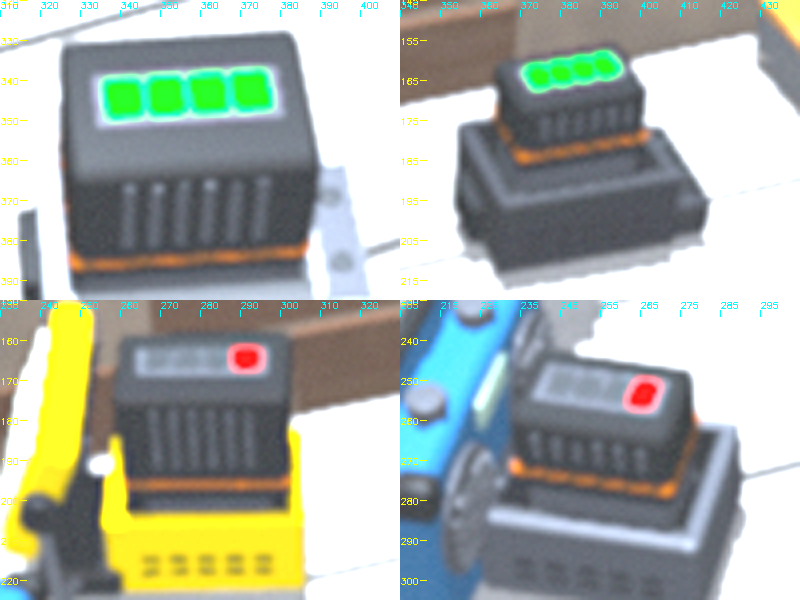

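```bash
cat > m.py <<'E'
from h import *
t=cam("top"); s=cam("side")
D={"FL":([(183.25,291.5),(189.25,317.25)],[(340.5,344.1),(372.3,342.2)]),
"FC":([(458,285.5),(468.5,304.5)],[(374.5,164),(391.5,161)]),
"dl":([(411.5,170),(419.3,195)],[(266.75,165.2),(291.1,164.1)]),
"dc":([(289.2,182.5),(288.2,203.7)],[(241.75,250.75),(265.3,253.2)])}
for k,(a,b) in D.items():
    X=tri(t,a,s,b); c=X.mean(0); z={"FL":.116,"dl":.116}.get(k,.094)
    Y=onz(t,a,z); W=onz(s,b,z); d=Y[0]-Y[1]
    print(k,"tri",c.round(4),"dz",X[:,2].round(4),"top@z",Y.mean(0).round(4)[:2],"side@z",W.mean(0)[:2].round(4),"yaw",np.degrees(np.arctan2(d[1],d[0])).round(1),np.degrees(np.arctan2(*(W[0]-W[1])[1::-1])).round(1),"len",np.linalg.norm(d).round(4))
m=onz(t,[(315.5,257),(371,241),(392,311),(337,327)],.003); print("mat",m.mean(0).round(3),m.round(3).tolist())
E
python3 m.py
```

```text
FL tri [0.4291 0.3128 0.1153] dz [0.1154 0.1153] top@z [0.4295 0.3127] side@z [0.4287 0.3133] yaw 14.4 14.6 len 0.0453
FC tri [ 0.4399 -0.164   0.0927] dz [0.0926 0.0927] top@z [ 0.4403 -0.1638] side@z [ 0.4392 -0.162 ] yaw 27.0 27.4 len 0.0372
dl tri [ 0.6361 -0.084   0.1167] dz [0.1167 0.1167] top@z [ 0.6364 -0.0841] side@z [ 0.6362 -0.0849] yaw 15.3 15.0 len 0.0466
dc tri [0.6259 0.1397 0.0924] dz [0.0909 0.0938] top@z [0.6256 0.1396] side@z [0.625  0.1414] yaw -2.7 1.9 len 0.0386
mat [0.469 0.025 0.003] [[0.521, 0.097, 0.003], [0.55, -0.01, 0.003], [0.417, -0.046, 0.003], [0.388, 0.057, 0.003]]
```

```bash
cat > ov.py <<'E'
from h import *
t=cam("top"); s=cam("side")
P={"FL":(.4291,.3130,14.5,.116,.086,.06),"FC":(.4399,-.1632,27.2,.094,.07,.048),"dl":(.6363,-.0844,15.2,.116,.086,.06),"dc":(.6255,.1403,-0.5,.094,.07,.048)}
for n,c,bx in(("t",t,[(150,265),(410,260),(360,150),(240,160)]),("s",s,[(310,320),(340,145),(230,150),(205,230)])):
    tiles=[]
    for (k,(x,y,a,z,l,w)),(u,v) in zip(P.items(),bx):
        im=cv2.convertScaleAbs(cv2.resize(c["pixels"][v:v+75,u:u+100,::-1],None,fx=4,fy=4,interpolation=cv2.INTER_CUBIC),alpha=1.6,beta=25)
        for (L,W,Z,col) in((l,w,z,(255,0,255)),(.081,.061,.049,(0,255,255)),(.098,.080,.049,(255,255,0))):
            ca,sa=np.cos(np.radians(a)),np.sin(np.radians(a))
            q=np.array([[x+ca*i*L/2-sa*j*W/2,y+sa*i*L/2+ca*j*W/2,Z] for i,j in((1,1),(1,-1),(-1,-1),(-1,1))])
            cv2.polylines(im,[((proj(c,q)-[u,v]+.5)*4).astype(int)],True,col,1)
        tiles.append(im)
    cv2.imwrite(f"pics/ov_{n}.png",np.vstack([np.hstack(tiles[:2]),np.hstack(tiles[2:])]))
E
python3 ov.py
```

```text
(no output)
```

View pics/ov_t.png

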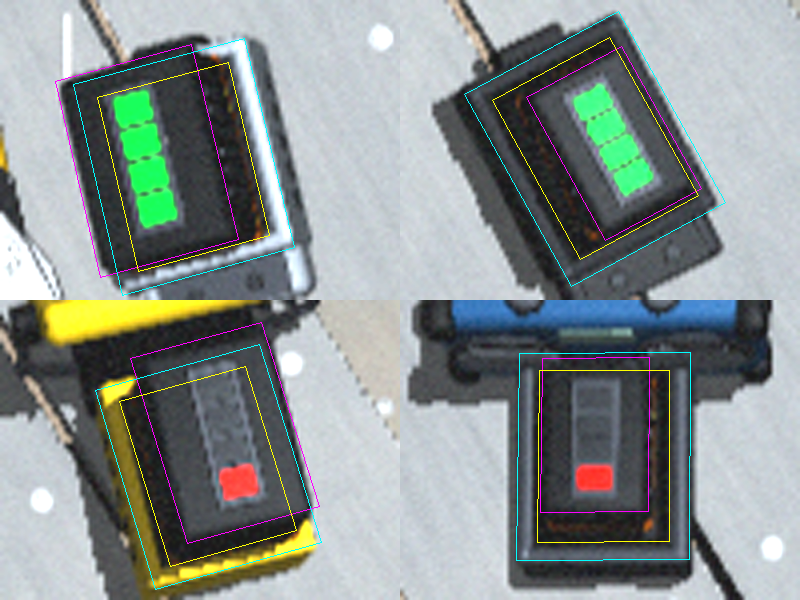

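View pics/ov_s.png

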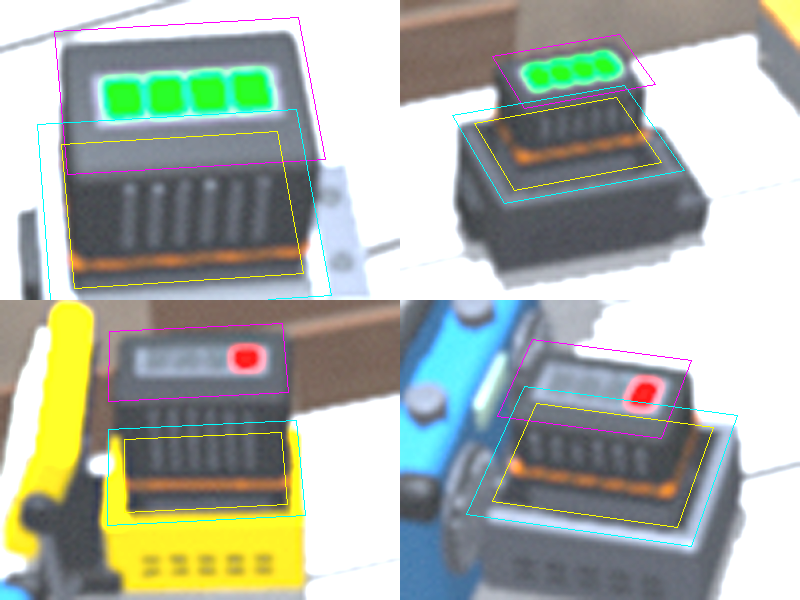

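```bash
cat > fit.py <<'E'
from h import *
from scipy.ndimage import map_coordinates
t=cam("top"); s=cam("side")
P={"FL":(.4291,.3130,14.5,.088,.086,.06),"FC":(.4399,-.1632,27.2,.066,.07,.048),"dl":(.6363,-.0844,15.2,.088,.086,.06),"dc":(.6255,.1403,-0.5,.066,.07,.048)}
for c in(t,s):
    g=cv2.GaussianBlur(c["pixels"],(0,0),.7).astype(np.float32)
    c["g"]=np.minimum(cv2.GaussianBlur(np.hypot(cv2.Sobel(g,5,1,0),cv2.Sobel(g,5,0,1)).max(2),(0,0),.8),120)
def seg(a,b,n=25): return np.linspace(a,b,n)
def wires(boxes):
    o=[]
    for L,W,z0,z1 in boxes:
        B=[np.array([i*L/2,j*W/2]) for i,j in((1,1),(1,-1),(-1,-1),(-1,1))]
        for k in range(4):
            for z in{z0,z1}: o.append(seg([*B[k],z],[*B[(k+1)%4],z]))
            if z1>z0: o.append(seg([*B[k],z0],[*B[k],z1]))
    return np.vstack(o)
def score(W,x,y,a,c):
    R=cv2.Rodrigues(np.array([0,0,np.radians(a)]))[0]; p=proj(c,W@R.T+[x,y,0]); return map_coordinates(c["g"],[p[:,1],p[:,0]],order=1,mode="nearest").mean()
for k,(x,y,a,h,l,w) in P.items():
    for nm,W in(("shell",wires([(.098,.080,0,.049),(.081,.061,.049,.049)])),("body",wires([(l,w,.052,.028+h-.003)])),("both",wires([(.098,.080,0,.049),(.081,.061,.049,.049),(l,w,.052,.028+h-.003)]))):
        best=max((sum(score(W,x+dx,y+dy,a+da,c) for c in(t,s)),dx,dy,da) for da in(-2,0,2) for dx in np.arange(-.010,.0101,.001) for dy in np.arange(-.010,.0101,.001))
        print(k,nm,np.round(best,4))
E
python3 fit.py
```

```text
FL shell [ 1.659213e+02 -6.000000e-03 -8.000000e-03 -2.000000e+00]
FL body [ 1.961952e+02 -0.000000e+00 -3.000000e-03  0.000000e+00]
FL both [ 1.778816e+02  1.000000e-03 -3.000000e-03  0.000000e+00]
FC shell [ 1.460252e+02 -3.000000e-03  9.000000e-03 -2.000000e+00]
FC body [ 1.441231e+02  1.000000e-02 -3.000000e-03 -2.000000e+00]
FC both [ 1.367308e+02  3.000000e-03 -6.000000e-03 -2.000000e+00]
dl shell [ 1.851744e+02 -1.000000e-03 -1.000000e-03 -2.000000e+00]
dl body [ 1.654949e+02 -7.000000e-03  1.000000e-02  0.000000e+00]
dl both [ 1.737355e+02 -5.000000e-03  1.000000e-02  0.000000e+00]
dc shell [ 1.692394e+02 -3.000000e-03  1.000000e-03  0.000000e+00]
dc body [ 1.422224e+02  1.000000e-02 -1.000000e-02  2.000000e+00]
dc both [ 1.525801e+02 -8.000000e-03  7.000000e-03  2.000000e+00]
```

The first overlay was good enough: panel heights triangulate to 0.115/0.093 m, matching the text. I'll write a planner that turns waypoints into row numbers.

```bash
cat > plan.py <<'E'
import sys,json
from h import *
from scipy.spatial.transform import Rotation as Ro
# waypoints x,y,z,heading of tool y (deg); prints one row value set per call
def plan(wps):
    s=r.read_state(); p=np.array(s["ee_pos"]); R=Ro.from_quat(s["eef_rot"])
    print("t",round(s["time"],2),"at",p.round(4),"head",np.degrees(np.arctan2(*R.as_matrix()[1::-1,1])).round(1))
    for x,y,z,h in wps:
        a=np.radians(h); Y=np.array([np.cos(a),np.sin(a),0]); Z=np.array([0,0,-1.]); T=Ro.from_matrix(np.c_[np.cross(Y,Z),Y,Z])
        d=R.inv().apply(np.array([x,y,z])-p)/.3; w=(R.inv()*T).as_rotvec(degrees=True)/120
        n=max(np.linalg.norm(d)*.3/.0625,np.linalg.norm(w)*120/10.7)
        print([x,y,z,h],"->",d.round(4).tolist(),w.round(4).tolist(),"rows>=",round(n,1)); p=np.array([x,y,z]); R=T
plan(json.loads(sys.argv[1]))
E
python3 plan.py '[[0.39,0.26,0.23,90],[0.636,-0.085,0.2,105.2],[0.636,-0.085,0.087,105.2],[0.636,-0.085,0.22,105.2],[0.469,0.025,0.22,105.2],[0.469,0.025,0.066,105.2]]'
```

```text
t 0.5 at [0.1484 0.6071 0.2365] head 76.3
[0.39, 0.26, 0.23, 90] -> [-1.0571, -0.9327, 0.0218] [0.0, -0.0, -0.1145] rows>= 6.8
[0.636, -0.085, 0.2, 105.2] -> [-0.82, -1.15, 0.1] [0.0, 0.0, -0.1267] rows>= 6.8
[0.636, -0.085, 0.087, 105.2] -> [0.0, 0.0, 0.3767] [0.0, 0.0, 0.0] rows>= 1.8
[0.636, -0.085, 0.22, 105.2] -> [0.0, 0.0, -0.4433] [0.0, 0.0, 0.0] rows>= 2.1
[0.469, 0.025, 0.22, 105.2] -> [0.4411, 0.4998, 0.0] [0.0, 0.0, 0.0] rows>= 3.2
[0.469, 0.025, 0.066, 105.2] -> [0.0, 0.0, 0.5133] [0.0, 0.0, 0.0] rows>= 2.5
```

```bash
python3 -m pendant '[[-1,-0.9,-0.8,0,0,0,-0.11],[-1,-0.9,-0.8,0,0,0,-0.11],[-1,-0.9,-0.8,0,0,0,-0.11],[-1,-0.9,-0.8,0,0,0,-0.11],[-1,-0.9,-0.8,0,0,0,-0.11],[-1,-0.9,-0.8,0,0,0,-0.11],[-1,-0.9,-0.8,0,0,0,-0.11],[-1,-0.9,-0.8,0,0,0,-0.11]]' 40; python3 plan.py '[[0.45,0.12,0.23,105.2],[0.636,-0.085,0.2,105.2]]'
```

```text
time: 1.5
ee_pos: [0.3533, 0.3105, 0.2367]
eef_rot: [0.005, 1.0, 0.0, -0.0]
ft_force: [-0.6, -0.0, 0.5]
width: 0.0876
grip_force: 0.0
t 1.5 at [0.3533 0.3105 0.2367] head 89.5
[0.45, 0.12, 0.23, 105.2] -> [-0.3281, -0.6322, 0.0219] [0.0003, 0.0, -0.131] rows>= 3.4
[0.636, -0.085, 0.2, 105.2] -> [-0.4191, -0.822, 0.1] [0.0, 0.0, 0.0] rows>= 4.5
```

Tracking is exact. Next I move above the flat large pack.

```bash
python3 -m pendant '[[-1,-0.328,-0.632,0.02,0,0,-0.131],[-1,-0.328,-0.632,0.02,0,0,-0.131],[-1,-0.328,-0.632,0.02,0,0,-0.131],[-1,-0.328,-0.632,0.02,0,0,-0.131]]' >/dev/null
python3 -m pendant '[[-1,-0.419,-0.822,0.1,0,0,0],[-1,-0.419,-0.822,0.1,0,0,0],[-1,-0.419,-0.822,0.1,0,0,0],[-1,-0.419,-0.822,0.1,0,0,0],[-1,-0.419,-0.822,0.1,0,0,0],[-1,-0.419,-0.822,0.1,0,0,0]]'
python3 plan.py '[[0.636,-0.085,0.087,105.2]]'
python3 - <<'E'
from h import *
t=cam("top"); s=cam("side")
a=t["pixels"][110:260,310:510,::-1]; b=s["pixels"][60:210,180:380,::-1]
cv2.imwrite("pics/a1.png",np.hstack([cv2.resize(i,None,fx=2,fy=2,interpolation=cv2.INTER_CUBIC) for i in(a,b)]))
E
```

```text
time: 2.75
ee_pos: [0.6369, -0.086, 0.1991]
eef_rot: [-0.132, 0.991, -0.0, -0.001]
ft_force: [-0.6, 0.4, 0.8]
width: 0.0871
grip_force: 0.0
t 2.75 at [ 0.6369 -0.086   0.1991] head 105.2
[0.636, -0.085, 0.087, 105.2] -> [0.0013, 0.0043, 0.3736] [-0.0003, -0.001, -0.0004] rows>= 1.8
```

View pics/a1.png

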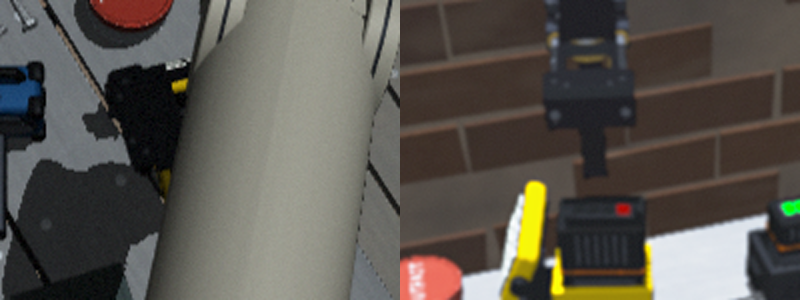

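The picture shows the fingers over the flat large pack, with the finger at about (595,150) and the pack centre at about (600,230) in the side crop. I'll descend and grip.

```bash
python3 -m pendant '[[-1,0,0.004,0.15,0,0,0],[-1,0,0.004,0.25,0,0,0],[-1,0,0.004,0.33,0,0,0],[-1,0,0.004,0.373,0,0,0],[-1,0,0.004,0.373,0,0,0],[1,0,0.004,0.373,0,0,0],[1,0,0.004,0.373,0,0,0],[1,0,0.004,0.373,0,0,0]]' 40; python3 -m pendant '[[1,0,0,0,0,0,0],[1,0,0,0,0,0,0],[1,0,0,-0.02,0,0,0],[1,0,0,-0.06,0,0,0]]';python3 plan.py '[[0.636,-0.085,0.22,105.2],[0.469,0.025,0.22,105.2],[0.469,0.025,0.063,105.2]]'
```

```text
time: 3.85
ee_pos: [0.6362, -0.0846, 0.0892]
eef_rot: [-0.132, 0.991, 0.0, 0.0]
ft_force: [-0.0, -0.3, -0.9]
width: 0.0646
grip_force: 0.0
time: 4.35
ee_pos: [0.635, -0.0848, 0.106]
eef_rot: [-0.132, 0.991, -0.0, -0.001]
ft_force: [0.7, -1.1, -5.1]
width: 0.0607
grip_force: 39.3
t 4.35 at [ 0.635  -0.0848  0.106 ] head 105.2
[0.636, -0.085, 0.22, 105.2] -> [-0.0021, -0.0015, -0.3799] [0.0001, -0.0011, -0.0003] rows>= 1.8
[0.469, 0.025, 0.22, 105.2] -> [0.4411, 0.4998, 0.0] [0.0, 0.0, 0.0] rows>= 3.2
[0.469, 0.025, 0.063, 105.2] -> [0.0, 0.0, 0.5233] [0.0, 0.0, 0.0] rows>= 2.5
```

```bash
python3 -m pendant '[[1,0,0,-0.15,0,0,0],[1,0,0,-0.3,0,0,0],[1,0,0,-0.38,0,0,0],[1,0,0,-0.38,0,0,0],[1,0.15,0.16,-0.38,0,0,0],[1,0.3,0.33,-0.38,0,0,0],[1,0.439,0.498,-0.38,0,0,0],[1,0.439,0.498,-0.38,0,0,0]]'; python3 -m pendant '[[1,0,0,0.1,0,0,0],[1,0,0,0.25,0,0,0],[1,0,0,0.4,0,0,0],[1,0,0,0.48,0,0,0],[1,0,0,0.505,0,0,0],[1,0,0,0.52,0,0,0],[1,0,0,0.525,0,0,0],[1,0,0,0.525,0,0,0]]'; python3 plan.py '[]'
```

```text
time: 5.35
ee_pos: [0.4661, 0.0276, 0.2191]
eef_rot: [-0.134, 0.991, 0.001, -0.001]
ft_force: [0.6, -0.3, -5.7]
width: 0.0601
grip_force: 39.3
time: 6.35
ee_pos: [0.4703, 0.0252, 0.064]
eef_rot: [-0.132, 0.991, 0.0, 0.001]
ft_force: [-1.4, -0.2, 0.3]
width: 0.0604
grip_force: 39.3
t 6.35 at [0.4703 0.0252 0.064 ] head 105.2
```

```bash
python3 -m pendant '[[-1,0,0,0,0,0,0],[-1,0,0,0,0,0,0],[-1,0,0,0,0,0,0],[-1,0,0,-0.1,0,0,0],[-1,0,0,-0.25,0,0,0],[-1,0,0,-0.45,0,0,0],[-1,0,0,-0.45,0,0,0]]'; python3 plan.py '[[0.429,0.312,0.198,104.5],[0.429,0.312,0.087,104.5]]'
python3 - <<'E'
from h import *
s=cam("side"); cv2.imwrite("pics/a2.png",s["pixels"][:,:,::-1])
E
```

```text
time: 7.22
ee_pos: [0.4721, 0.0255, 0.2025]
eef_rot: [-0.132, 0.991, 0.001, 0.004]
ft_force: [-0.1, -0.2, -0.9]
width: 0.0868
grip_force: 0.0
t 7.22 at [0.4721 0.0255 0.2025] head 105.2
[0.429, 0.312, 0.198, 104.5] -> [-0.1111, 0.9594, 0.0167] [0.0005, 0.0038, 0.0056] rows>= 4.6
[0.429, 0.312, 0.087, 104.5] -> [0.0, 0.0, 0.37] [0.0, 0.0, 0.0] rows>= 1.8
```

View pics/a2.png

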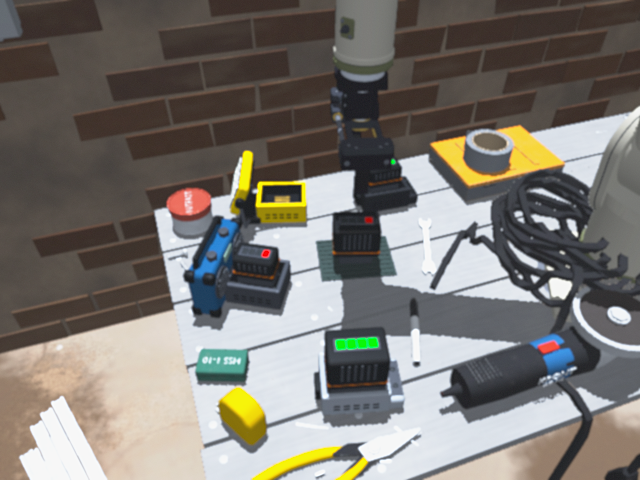

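The flat large pack stands upright on the mat at (356,235). The work light bay at (282,200) is now empty, so I can measure its opening. First I move over the full large pack.

```bash
python3 -m pendant '[[-1,-0.11,0.955,0.015,0,0,0.006],[-1,-0.11,0.955,0.015,0,0,0.006],[-1,-0.11,0.955,0.015,0,0,0.006],[-1,-0.11,0.955,0.015,0,0,0.006],[-1,-0.11,0.955,0.015,0,0,0.006],[-1,-0.11,0.955,0.015,0,0,0.006]]'; python3 plan.py '[[0.429,0.312,0.087,104.5]]'
python3 - <<'E'
from h import *
t=cam("top"); s=cam("side")
crops(t,[(360,150),(310,230)],"x.png") if 0 else None
def tile(c,x,y,w=80,h=60,k=5):
    i=cv2.resize(c["pixels"][y:y+h,x:x+w,::-1],None,fx=k,fy=k,interpolation=cv2.INTER_CUBIC)
    i=(255*(i/255.)**.55).astype(np.uint8)
    for j in range(0,w,10): cv2.putText(i,str(x+j),(j*k,8),0,.3,(0,0,255),1); cv2.line(i,(j*k,10),(j*k,15),(0,0,255),1)
    for j in range(0,h,10): cv2.putText(i,str(y+j),(0,j*k+4),0,.3,(0,0,255),1)
    return i
cv2.imwrite("pics/a3.png",np.vstack([np.hstack([tile(t,370,160),tile(s,242,165)]),np.hstack([tile(s,320,320),tile(t,160,270)])]))
E
```

```text
time: 8.02
ee_pos: [0.4246, 0.313, 0.1918]
eef_rot: [-0.128, 0.992, -0.001, -0.001]
ft_force: [0.5, -0.9, 0.0]
width: 0.0871
grip_force: 0.0
t 8.03 at [0.4246 0.313  0.1918] head 104.8
[0.429, 0.312, 0.087, 104.5] -> [-0.0144, -0.0065, 0.3492] [-0.0004, -0.0012, 0.0022] rows>= 1.7
```

View pics/a3.png

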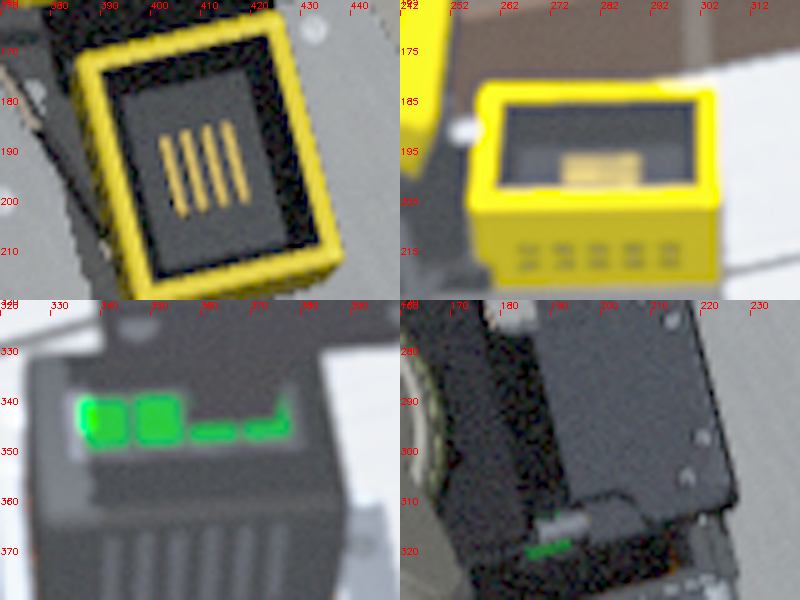

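```bash
python3 - <<'E'
from h import *
t=cam("top"); s=cam("side")
a=np.array([(103,74),(265,35),(319,243),(158,283)])/5+[370,160]-.4
b=np.array([(502,102),(697,102),(701,185),(498,185)])/5+[242-80,165]-.4
print("top",onz(t,a,.049).mean(0),onz(t,a,.049).round(4).tolist()); print("side",onz(s,b,.049).mean(0))
fl=np.array([(122,98),(243,70),(290,238),(168,263)])/5+[370,160]-.4
q=onz(t,fl,.028); print("floor",q.mean(0),np.degrees(np.arctan2(*(q[0]-q[3])[1::-1])),np.linalg.norm(q[0]-q[3]),np.linalg.norm(q[0]-q[1]))
print("tri",tri(t,[a.mean(0)],s,[b.mean(0)]))
Y=np.array([np.cos(1.829),np.sin(1.829)])
for z in(.18,.14,.116): print(z,(proj(s,[.4246+.05*Y[0],.313+.05*Y[1],z])-[320,320])*5, (proj(s,[.429,.312,z])-[320,320])*5)
E
```

```text
top [ 0.63580539 -0.08503896  0.049     ] [[0.6685, -0.0457, 0.049], [0.6825, -0.1065, 0.049], [0.6032, -0.1239, 0.049], [0.5891, -0.0641, 0.049]]
side [ 0.63407878 -0.08212631  0.049     ]
floor [ 0.637168   -0.08526383  0.028     ] 13.801434562220916 0.0657493157527907 0.04728484706079386
tri [[ 0.63573439 -0.08545061  0.0460628 ]]
0.18 [[234.07063399 121.71087303]] [[191.46234983 -41.24603887]]
0.14 [[225.73735919 218.51240877]] [[185.14961873  56.50909496]]
0.116 [[221.04369487 273.03526152]] [[181.58206352 111.75409612]]
```

The rim gives the light bay centre as (0.636,-0.085), yaw about 14°, rim z about 0.046, and the finger sits where predicted. I'll grip the full large pack.

```bash
python3 -m pendant '[[-1,-0.014,-0.006,0.12,0,0,0],[-1,-0.014,-0.006,0.22,0,0,0],[-1,-0.014,-0.006,0.31,0,0,0],[-1,-0.014,-0.006,0.349,0,0,0],[-1,-0.014,-0.006,0.349,0,0,0],[1,-0.014,-0.006,0.349,0,0,0],[1,-0.014,-0.006,0.349,0,0,0],[1,-0.014,-0.006,0.349,0,0,0]]' 40; python3 -m pendant '[[1,0,0,0,0,0,0],[1,0,0,0,0,0,0],[1,0,0,-0.03,0,0,0],[1,0,0,-0.1,0,0,0],[1,0,0,-0.25,0,0,0],[1,0,0,-0.4,0,0,0],[1,0,0,-0.45,0,0,0],[1,0,0,-0.45,0,0,0]]';python3 plan.py '[[0.52,0.12,0.225,104.3],[0.636,-0.085,0.2,104.3],[0.636,-0.085,0.087,104.3]]'
```

```text
time: 9.22
ee_pos: [0.4312, 0.3113, 0.0901]
eef_rot: [-0.126, 0.992, 0.002, 0.001]
ft_force: [-3.2, 7.9, 4.9]
width: 0.0648
grip_force: 3.9
time: 10.22
ee_pos: [0.431, 0.3094, 0.2236]
eef_rot: [-0.126, 0.992, 0.0, 0.0]
ft_force: [-0.2, 0.3, -6.4]
width: 0.0601
grip_force: 39.7
t 10.22 at [0.431  0.3094 0.2236] head 104.5
[0.52, 0.12, 0.225, 104.3] -> [-0.1297, -0.6856, -0.0047] [0.0001, 0.0, 0.0013] rows>= 3.3
[0.636, -0.085, 0.2, 104.3] -> [-0.2059, -0.7577, 0.0833] [0.0, 0.0, 0.0] rows>= 3.8
[0.636, -0.085, 0.087, 104.3] -> [0.0, 0.0, 0.3767] [0.0, 0.0, 0.0] rows>= 1.8
```

```bash
python3 -m pendant '[[1,-0.13,-0.686,0,0,0,0.001],[1,-0.13,-0.686,0,0,0,0.001],[1,-0.13,-0.686,0,0,0,0.001],[1,-0.13,-0.686,0,0,0,0.001],[1,-0.13,-0.686,0,0,0,0.001]]' >/dev/null; python3 -m pendant '[[1,-0.206,-0.758,0.05,0,0,0],[1,-0.206,-0.758,0.05,0,0,0],[1,-0.206,-0.758,0.05,0,0,0],[1,-0.206,-0.758,0.05,0,0,0],[1,-0.206,-0.758,0.05,0,0,0],[1,-0.206,-0.758,0.05,0,0,0]]'; python3 plan.py '[[0.636,-0.085,0.107,104.3],[0.636,-0.085,0.087,104.3]]'
```

```text
time: 11.6
ee_pos: [0.6358, -0.0834, 0.2069]
eef_rot: [-0.125, 0.992, 0.001, -0.001]
ft_force: [-0.0, 0.4, -6.5]
width: 0.0595
grip_force: 39.8
t 11.6 at [ 0.6358 -0.0834  0.2069] head 104.4
[0.636, -0.085, 0.107, 104.3] -> [-0.0003, -0.006, 0.333] [0.0008, -0.0013, 0.0009] rows>= 1.6
[0.636, -0.085, 0.087, 104.3] -> [0.0, 0.0, 0.0667] [0.0, 0.0, 0.0] rows>= 0.3
```

```bash
python3 -m pendant '[[1,0,-0.006,0.1,0,0,0],[1,0,-0.006,0.2,0,0,0],[1,0,-0.006,0.28,0,0,0],[1,0,-0.006,0.32,0,0,0],[1,0,-0.006,0.34,0,0,0],[1,0,-0.006,0.36,0,0,0],[1,0,-0.006,0.38,0,0,0],[1,0,-0.006,0.395,0,0,0]]'; python3 -m pendant '[[1,0,0,0.007,0,0,0],[1,0,0,0.007,0,0,0]]'; python3 plan.py '[]'
```

```text
time: 12.6
ee_pos: [0.6371, -0.0859, 0.0906]
eef_rot: [-0.125, 0.992, 0.001, 0.0]
ft_force: [-0.8, 4.1, -1.2]
width: 0.0597
grip_force: 39.8
time: 12.85
ee_pos: [0.6371, -0.0858, 0.0903]
eef_rot: [-0.125, 0.992, 0.001, 0.001]
ft_force: [-8.5, 4.5, 12.6]
width: 0.0598
grip_force: 39.9
t 12.85 at [ 0.6371 -0.0858  0.0903] head 104.4
```

It contacts at the same height it was gripped, so it is on the floor. I'll release and go to the flat compact pack.

```bash
python3 -m pendant '[[-1,0,0,-0.007,0,0,0],[-1,0,0,-0.007,0,0,0],[-1,0,0,-0.007,0,0,0],[-1,0,0,-0.1,0,0,0],[-1,0,0,-0.25,0,0,0],[-1,0,0,-0.4,0,0,0],[-1,0,0,-0.4,0,0,0]]'; python3 plan.py '[[0.625,0.140,0.185,89.5],[0.625,0.140,0.075,89.5]]'
```

```text
time: 13.72
ee_pos: [0.6386, -0.0875, 0.2123]
eef_rot: [-0.125, 0.992, -0.001, 0.003]
ft_force: [0.8, 0.3, 0.4]
width: 0.0869
grip_force: 0.0
t 13.72 at [ 0.6386 -0.0875  0.2123] head 104.3
[0.625, 0.14, 0.185, 89.5] -> [-0.1429, 0.7462, 0.0903] [-0.0005, 0.0031, 0.1235] rows>= 3.7
[0.625, 0.14, 0.075, 89.5] -> [0.0, 0.0, 0.3667] [0.0, 0.0, 0.0] rows>= 1.8
```

```bash
python3 -m pendant '[[-1,-0.143,0.746,0.09,0,0,0.1235],[-1,-0.143,0.746,0.09,0,0,0.1235],[-1,-0.143,0.746,0.09,0,0,0.1235],[-1,-0.143,0.746,0.09,0,0,0.1235],[-1,-0.143,0.746,0.09,0,0,0.1235],[-1,-0.143,0.746,0.09,0,0,0.1235]]'; python3 plan.py '[[0.625,0.140,0.075,89.5]]'
python3 - <<'E'
from h import *
t=cam("top"); s=cam("side")
def tile(c,x,y,w=80,h=60,k=5):
    i=cv2.resize(c["pixels"][y:y+h,x:x+w,::-1],None,fx=k,fy=k,interpolation=cv2.INTER_CUBIC)
    i=(255*(i/255.)**.55).astype(np.uint8)
    for j in range(0,w,10): cv2.putText(i,str(x+j),(j*k,8),0,.3,(0,0,255),1); cv2.line(i,(j*k,10),(j*k,15),(0,0,255),1)
    for j in range(0,h,10): cv2.putText(i,str(y+j),(0,j*k+4),0,.3,(0,0,255),1)
    return i
cv2.imwrite("pics/a4.png",np.vstack([np.hstack([tile(t,160,270),tile(s,318,338)]),np.hstack([tile(s,235,150),tile(s,205,220)])]))
E
```

```text
time: 14.48
ee_pos: [0.6229, 0.1396, 0.1807]
eef_rot: [0.005, 1.0, -0.001, -0.0]
ft_force: [-0.2, -1.4, -0.3]
width: 0.087
grip_force: 0.0
t 14.47 at [0.6229 0.1396 0.1807] head 89.5
[0.625, 0.14, 0.075, 89.5] -> [-0.0072, 0.0016, 0.3524] [-0.0005, -0.0002, -0.0002] rows>= 1.7
```

View pics/a4.png

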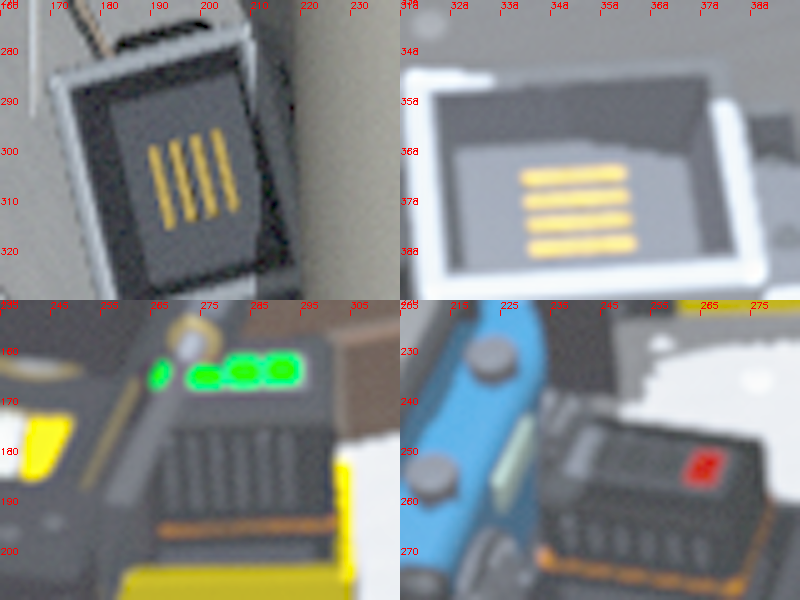

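```bash
python3 - <<'E'
from h import *
t=cam("top"); s=cam("side")
a=np.array([(193,178)])/5+[160,270]-.4; b=np.array([(179,211)])/5+[318,338]-.4
print(onz(t,a,.029),onz(s,b,.029),tri(t,a,s,b))
fl=onz(t,np.array([(112,105),(230,72),(155,290)])/5+[160,270]-.4,.028); print(fl, np.degrees(np.arctan2(*(fl[0]-fl[2])[1::-1])))
E
python3 -m pendant '[[-1,-0.007,0,0.12,0,0,0],[-1,-0.007,0,0.22,0,0,0],[-1,-0.007,0,0.31,0,0,0],[-1,-0.007,0,0.349,0,0,0],[-1,-0.007,0,0.349,0,0,0],[1,-0.007,0,0.349,0,0,0],[1,-0.007,0,0.349,0,0,0],[1,-0.007,0,0.349,0,0,0]]' 30; python3 -m pendant '[[1,0,0,0,0,0,0],[1,0,0,0,0,0,0],[1,0,0,0,0,0,0],[1,0,0,0,0,0,0]]';python3 plan.py '[[0.625,0.140,0.205,89.5]]'
```

```text
[[0.43130588 0.31261342 0.029     ]] [[0.42955296 0.31408209 0.029     ]] [[0.43062956 0.31297298 0.02730238]]
[[0.45866849 0.34343976 0.028     ]
 [0.47031471 0.29986929 0.028     ]
 [0.39056927 0.326025   0.028     ]] 14.344613499864833
time: 15.68
ee_pos: [0.6253, 0.1409, 0.0773]
eef_rot: [0.004, 1.0, 0.0, 0.0]
ft_force: [-0.8, -0.4, -0.4]
width: 0.0649
grip_force: 0.0
time: 16.18
ee_pos: [0.6251, 0.1411, 0.0768]
eef_rot: [0.004, 1.0, 0.0, 0.0]
ft_force: [-0.9, 1.3, 1.6]
width: 0.0481
grip_force: 30.0
t 16.18 at [0.6251 0.1411 0.0768] head 89.5
[0.625, 0.14, 0.205, 89.5] -> [0.0003, -0.0033, -0.4273] [0.0002, 0.0001, 0.0003] rows>= 2.1
```

The grey bay centre is (0.4305,0.3125), yaw 14.3°, floor z 0.027. The flat compact pack is gripped, so I lift it.

```bash
python3 -m pendant '[[1,0,0,-0.03,0,0,0],[1,0,0,-0.12,0,0,0],[1,0,0,-0.25,0,0,0],[1,0,0,-0.4,0,0,0],[1,0,0,-0.43,0,0,0],[1,0,0,-0.43,0,0,0]]'; python3 plan.py '[[0.4305,0.3125,0.2,104.3]]'
```

```text
time: 16.92
ee_pos: [0.6248, 0.1406, 0.2051]
eef_rot: [0.004, 1.0, 0.0, -0.0]
ft_force: [0.3, 0.3, -5.0]
width: 0.048
grip_force: 30.0
t 16.93 at [0.6248 0.1406 0.2051] head 89.5
[0.4305, 0.3125, 0.2, 104.3] -> [0.6525, 0.5675, 0.0174] [0.0, -0.0002, -0.1232] rows>= 4.2
```

```bash
python3 -m pendant '[[1,0.15,0.13,0,0,0,-0.02],[1,0.35,0.3,0,0,0,-0.06],[1,0.52,0.45,0,0,0,-0.1],[1,0.652,0.567,0.01,0,0,-0.123],[1,0.652,0.567,0.01,0,0,-0.123],[1,0.652,0.567,0.01,0,0,-0.123],[1,0.652,0.567,0.01,0,0,-0.123]]'; python3 plan.py '[[0.4305,0.3125,0.099,104.3],[0.4305,0.3125,0.0768,104.3]]'
```

```text
time: 17.8
ee_pos: [0.4319, 0.3108, 0.2019]
eef_rot: [-0.123, 0.992, -0.001, -0.0]
ft_force: [0.3, -0.4, -4.0]
width: 0.0479
grip_force: 30.0
t 17.8 at [0.4319 0.3108 0.2019] head 104.1
[0.4305, 0.3125, 0.099, 104.3] -> [0.003, 0.007, 0.3431] [-0.0006, -0.0003, -0.0014] rows>= 1.6
[0.4305, 0.3125, 0.0768, 104.3] -> [0.0, 0.0, 0.074] [0.0, 0.0, 0.0] rows>= 0.4
```

```bash
python3 -m pendant '[[1,0.003,0.007,0.1,0,0,0],[1,0.003,0.007,0.2,0,0,0],[1,0.003,0.007,0.3,0,0,0],[1,0.003,0.007,0.34,0,0,0],[1,0.003,0.007,0.36,0,0,0],[1,0.003,0.007,0.38,0,0,0],[1,0.003,0.007,0.4,0,0,0],[1,0.003,0.007,0.413,0,0,0]]'; python3 -m pendant '[[1,0,0,0.008,0,0,0],[1,0,0,0.01,0,0,0],[1,0,0,0.01,0,0,0]]'; python3 plan.py '[]'
```

```text
time: 18.8
ee_pos: [0.4295, 0.3144, 0.0787]
eef_rot: [-0.124, 0.992, 0.0, 0.0]
ft_force: [0.0, -0.4, -4.0]
width: 0.0479
grip_force: 30.0
time: 19.18
ee_pos: [0.4296, 0.3144, 0.0767]
eef_rot: [-0.124, 0.992, 0.0, -0.0]
ft_force: [-4.1, -3.0, 8.2]
width: 0.0477
grip_force: 30.0
t 19.18 at [0.4296 0.3144 0.0767] head 104.3
```

Seated. I'll release, rise and travel to the full compact pack.

```bash
python3 -m pendant '[[-1,0,0,-0.008,0,0,0],[-1,0,0,-0.008,0,0,0],[-1,0,0,-0.008,0,0,0],[-1,0,0,-0.1,0,0,0],[-1,0,0,-0.25,0,0,0],[-1,0,0,-0.4,0,0,0],[-1,0,0,-0.4,0,0,0]]'; python3 plan.py '[[0.435,0.07,0.2,110],[0.440,-0.1625,0.185,117.2]]'
```

```text
time: 20.05
ee_pos: [0.431, 0.3154, 0.1992]
eef_rot: [-0.124, 0.992, 0.002, 0.002]
ft_force: [0.3, -0.2, -0.0]
width: 0.0867
grip_force: 0.0
t 20.05 at [0.431  0.3154 0.1992] head 104.3
[0.435, 0.07, 0.2, 110] -> [0.1888, -0.7961, -0.0066] [0.0016, 0.0026, -0.0477] rows>= 3.9
[0.44, -0.1625, 0.185, 117.2] -> [0.2494, -0.734, 0.05] [0.0, 0.0, -0.06] rows>= 3.7
```

```bash
python3 -m pendant '[[-1,0.189,-0.796,0,0,0,-0.048],[-1,0.189,-0.796,0,0,0,-0.048],[-1,0.189,-0.796,0,0,0,-0.048],[-1,0.189,-0.796,0,0,0,-0.048],[-1,0.189,-0.796,0,0,0,-0.048]]' >/dev/null; python3 -m pendant '[[-1,0.249,-0.734,0.05,0,0,-0.06],[-1,0.249,-0.734,0.05,0,0,-0.06],[-1,0.249,-0.734,0.05,0,0,-0.06],[-1,0.249,-0.734,0.05,0,0,-0.06],[-1,0.249,-0.734,0.05,0,0,-0.06],[-1,0.249,-0.734,0.05,0,0,-0.06]]'; python3 plan.py '[[0.440,-0.1625,0.075,117.2]]'
cat > tile.py <<'E'
from h import *
def tile(c,x,y,w=80,h=60,k=5):
    i=cv2.resize(c["pixels"][y:y+h,x:x+w,::-1],None,fx=k,fy=k,interpolation=cv2.INTER_CUBIC)
    i=(255*(i/255.)**.55).astype(np.uint8)
    for j in range(0,w,10): cv2.putText(i,str(x+j),(j*k,8),0,.3,(0,0,255),1); cv2.line(i,(j*k,10),(j*k,15),(0,0,255),1)
    for j in range(0,h,10): cv2.putText(i,str(y+j),(0,j*k+4),0,.3,(0,0,255),1)
    return i
E
python3 - <<'E'
from tile import *
t=cam("top"); s=cam("side")
cv2.imwrite("pics/a5.png",np.vstack([np.hstack([tile(t,250,170),tile(s,205,240)]),np.hstack([tile(s,345,140),tile(s,318,210)])]))
E
```

```text
time: 21.42
ee_pos: [0.4388, -0.1624, 0.1802]
eef_rot: [-0.236, 0.972, 0.0, -0.0]
ft_force: [0.1, -0.2, 0.1]
width: 0.0869
grip_force: 0.0
t 21.43 at [ 0.4388 -0.1624  0.1802] head 117.3
[0.44, -0.1625, 0.075, 117.2] -> [-0.0038, -0.0022, 0.3507] [0.0002, -0.0004, 0.0009] rows>= 1.7
```

View pics/a5.png

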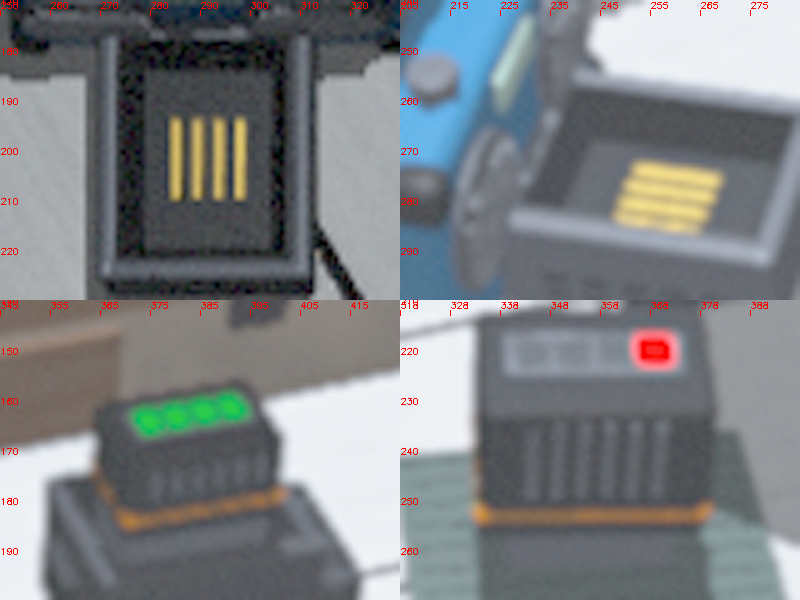

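The radio bay is empty, with its contact strips centred at top px (291.2,201.4). The flat large pack stands on the mat and the fingers are clear of the full compact pack. I'll grip the full compact pack.

```bash
python3 - <<'E'
from tile import *
t=cam("top")
a=np.array([(208,159),(208,118),(208,200)])/5+[250,170]-.4
q=onz(t,a,.029); print(q[0],np.degrees(np.arctan2(*(q[1]-q[2])[1::-1])))
E
python3 -m pendant '[[-1,-0.004,-0.002,0.12,0,0,0],[-1,-0.004,-0.002,0.22,0,0,0],[-1,-0.004,-0.002,0.31,0,0,0],[-1,-0.004,-0.002,0.349,0,0,0],[-1,-0.004,-0.002,0.349,0,0,0],[1,-0.004,-0.002,0.349,0,0,0],[1,-0.004,-0.002,0.349,0,0,0],[1,-0.004,-0.002,0.349,0,0,0]]' 30; python3 -m pendant '[[1,0,0,0,0,0,0],[1,0,0,0,0,0,0],[1,0,0,0,0,0,0],[1,0,0,0,0,0,0]]';python3 plan.py '[]'; python3 -m pendant '[[1,0,0,-0.03,0,0,0],[1,0,0,-0.12,0,0,0],[1,0,0,-0.25,0,0,0],[1,0,0,-0.4,0,0,0],[1,0,0,-0.43,0,0,0],[1,0,0,-0.43,0,0,0]]'; python3 plan.py '[[0.53,0.00,0.2,105],[0.627,0.1405,0.2,90]]'
```

```text
[0.62400456 0.14066243 0.029     ] -0.09763288917589372
time: 22.58
ee_pos: [0.4404, -0.1635, 0.0765]
eef_rot: [-0.236, 0.972, 0.0, 0.001]
ft_force: [0.2, -0.8, 0.5]
width: 0.0648
grip_force: 0.0
time: 23.08
ee_pos: [0.4398, -0.1629, 0.076]
eef_rot: [-0.236, 0.972, 0.001, -0.0]
ft_force: [-2.8, 3.8, 5.3]
width: 0.0477
grip_force: 30.0
t 23.07 at [ 0.4398 -0.1629  0.076 ] head 117.3
time: 23.82
ee_pos: [0.4399, -0.1634, 0.2046]
eef_rot: [-0.236, 0.972, 0.0, 0.0]
ft_force: [-0.1, -0.1, -5.5]
width: 0.0478
grip_force: 30.0
t 23.82 at [ 0.4399 -0.1634  0.2046] head 117.3
[0.53, 0.0, 0.2, 105] -> [-0.5163, 0.3466, 0.0159] [0.0003, 0.0003, 0.1022] rows>= 3.0
[0.627, 0.1405, 0.2, 90] -> [-0.4335, 0.3687, 0.0] [0.0, 0.0, 0.125] rows>= 2.7
```

```bash
python3 -m pendant '[[1,-0.2,0.13,0,0,0,0.03],[1,-0.38,0.25,0,0,0,0.07],[1,-0.516,0.347,0.01,0,0,0.102],[1,-0.516,0.347,0.01,0,0,0.102],[1,-0.516,0.347,0.01,0,0,0.102]]' >/dev/null; python3 -m pendant '[[1,-0.2,0.17,0,0,0,0.04],[1,-0.35,0.3,0,0,0,0.09],[1,-0.425,0.369,0,0,0,0.126],[1,-0.425,0.369,0,0,0,0.126],[1,-0.425,0.369,0,0,0,0.126],[1,-0.425,0.369,0,0,0,0.126]]'; python3 plan.py '[[0.6248,0.1406,0.099,89.8],[0.6248,0.1406,0.0763,89.8]]'
```

```text
time: 25.2
ee_pos: [0.6242, 0.1377, 0.2021]
eef_rot: [0.002, 1.0, 0.0, -0.0]
ft_force: [0.3, -0.1, -5.4]
width: 0.048
grip_force: 30.0
t 25.2 at [0.6242 0.1377 0.2021] head 89.7
[0.6248, 0.1406, 0.099, 89.8] -> [-0.0018, 0.0098, 0.3438] [0.0001, -0.0001, -0.0005] rows>= 1.7
[0.6248, 0.1406, 0.0763, 89.8] -> [0.0, 0.0, 0.0757] [0.0, 0.0, 0.0] rows>= 0.4
```

```bash
python3 -m pendant '[[1,-0.002,0.01,0.1,0,0,0],[1,-0.002,0.01,0.2,0,0,0],[1,-0.002,0.01,0.3,0,0,0],[1,-0.002,0.01,0.34,0,0,0],[1,-0.002,0.01,0.36,0,0,0],[1,-0.002,0.01,0.38,0,0,0],[1,-0.002,0.01,0.4,0,0,0],[1,-0.002,0.01,0.415,0,0,0]]'; python3 -m pendant '[[1,0,0,0.008,0,0,0],[1,0,0,0.01,0,0,0],[1,0,0,0.01,0,0,0]]'; python3 plan.py '[]'
```

```text
time: 26.2
ee_pos: [0.6252, 0.1428, 0.0775]
eef_rot: [0.001, 1.0, 0.0, 0.0]
ft_force: [-4.8, 0.4, 0.4]
width: 0.0477
grip_force: 30.0
time: 26.58
ee_pos: [0.6248, 0.1429, 0.0761]
eef_rot: [0.001, 1.0, 0.001, -0.0]
ft_force: [-9.8, -0.7, 12.4]
width: 0.0474
grip_force: 30.0
t 26.57 at [0.6248 0.1429 0.0761] head 89.9
```

Seated. Now for the flat large pack on the mat.

```bash
python3 -m pendant '[[-1,0,0,-0.008,0,0,0],[-1,0,0,-0.008,0,0,0],[-1,0,0,-0.008,0,0,0],[-1,0,0,-0.1,0,0,0],[-1,0,0,-0.25,0,0,0],[-1,0,0,-0.38,0,0,0],[-1,0,0,-0.38,0,0,0]]'; python3 plan.py '[[0.470,0.025,0.18,105.2],[0.470,0.025,0.064,105.2]]'
```

```text
time: 27.45
ee_pos: [0.6268, 0.1427, 0.1917]
eef_rot: [0.001, 1.0, 0.001, 0.003]
ft_force: [0.5, 0.2, -0.5]
width: 0.0868
grip_force: 0.0
t 27.45 at [0.6268 0.1427 0.1917] head 89.9
[0.47, 0.025, 0.18, 105.2] -> [0.5221, -0.3937, 0.0357] [0.0005, 0.0025, -0.1277] rows>= 3.1
[0.47, 0.025, 0.064, 105.2] -> [0.0, 0.0, 0.3867] [0.0, 0.0, 0.0] rows>= 1.9
```

```bash
python3 -m pendant '[[-1,0.522,-0.394,0.03,0,0,-0.128],[-1,0.522,-0.394,0.03,0,0,-0.128],[-1,0.522,-0.394,0.03,0,0,-0.128],[-1,0.522,-0.394,0.03,0,0,-0.128],[-1,0.522,-0.394,0.03,0,0,-0.128],[-1,0.522,-0.394,0.03,0,0,-0.128]]'; python3 plan.py '[[0.470,0.025,0.064,105.2]]'
python3 - <<'E'
from tile import *
t=cam("top"); s=cam("side")
cv2.imwrite("pics/a6.png",np.vstack([np.hstack([tile(t,420,265),tile(s,345,150)]),np.hstack([tile(s,205,230),tile(t,250,170)])]))
E
```

```text
time: 28.2
ee_pos: [0.4693, 0.0259, 0.1796]
eef_rot: [-0.133, 0.991, -0.001, 0.0]
ft_force: [0.6, 0.3, -0.4]
width: 0.0866
grip_force: 0.0
t 28.2 at [0.4693 0.0259 0.1796] head 105.3
[0.47, 0.025, 0.064, 105.2] -> [-0.0015, -0.003, 0.3853] [-0.0006, 0.0001, 0.0009] rows>= 1.8
```

View pics/a6.png

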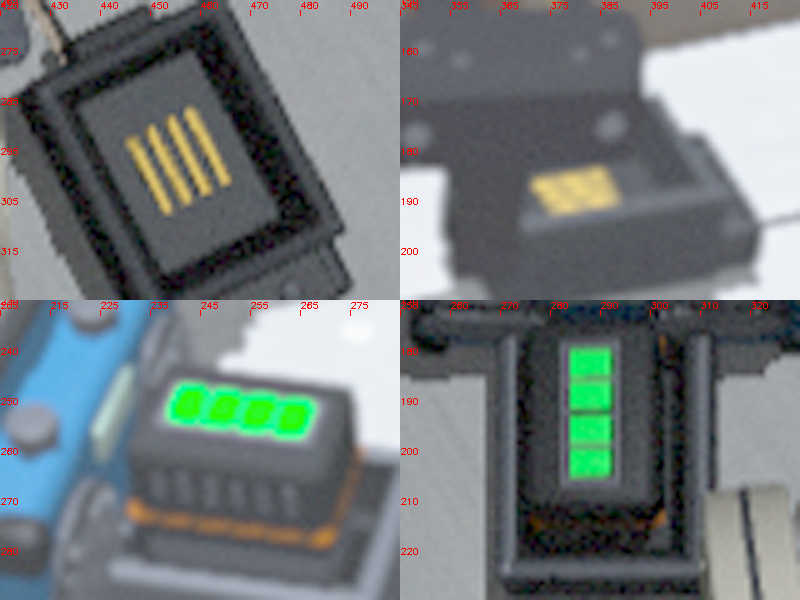

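The full compact pack is seated in the radio with its panel where the flat one's was. The black bay's strips are centred at top px (455.4,296.8).

```bash
python3 - <<'E'
from tile import *
t=cam("top")
a=np.array([(179,160.5),(77,102),(162,272),(192,50),(280,212)])/5+[420,265]-.4
q=onz(t,a,.028); print(q[0],[np.degrees(np.arctan2(*d[1::-1])) for d in(q[1]-q[2],q[3]-q[4])],q[1:].mean(0))
E
python3 -m pendant '[[-1,-0.001,-0.003,0.12,0,0,0],[-1,-0.001,-0.003,0.25,0,0,0],[-1,-0.001,-0.003,0.35,0,0,0],[-1,-0.001,-0.003,0.385,0,0,0],[-1,-0.001,-0.003,0.385,0,0,0],[1,-0.001,-0.003,0.385,0,0,0],[1,-0.001,-0.003,0.385,0,0,0],[1,-0.001,-0.003,0.385,0,0,0]]' 40; python3 -m pendant '[[1,0,0,0,0,0,0],[1,0,0,0,0,0,0],[1,0,0,0,0,0,0]]';python3 plan.py '[]'; python3 -m pendant '[[1,0,0,-0.03,0,0,0],[1,0,0,-0.12,0,0,0],[1,0,0,-0.25,0,0,0],[1,0,0,-0.4,0,0,0],[1,0,0,-0.45,0,0,0],[1,0,0,-0.45,0,0,0]]'; python3 plan.py '[[0.440,-0.1625,0.19,117.2]]'
```

```text
[ 0.44072327 -0.16183804  0.028     ] [np.float64(24.790652116395083), np.float64(26.464694067832234)] [ 0.44141189 -0.16136685  0.028     ]
time: 29.35
ee_pos: [0.4692, 0.0243, 0.0646]
eef_rot: [-0.133, 0.991, 0.0, 0.001]
ft_force: [0.1, -0.1, 0.7]
width: 0.0647
grip_force: 0.0
time: 29.72
ee_pos: [0.4691, 0.0246, 0.0644]
eef_rot: [-0.133, 0.991, 0.0, 0.0]
ft_force: [-1.6, 2.7, 6.3]
width: 0.0605
grip_force: 39.3
t 29.73 at [0.4691 0.0246 0.0644] head 105.3
time: 30.48
ee_pos: [0.4688, 0.0243, 0.1989]
eef_rot: [-0.133, 0.991, 0.001, 0.0]
ft_force: [0.1, 0.1, -5.8]
width: 0.0607
grip_force: 39.3
t 30.48 at [0.4688 0.0243 0.1989] head 105.3
[0.44, -0.1625, 0.19, 117.2] -> [0.2565, -0.5755, 0.0288] [0.0004, 0.0004, -0.0995] rows>= 3.0
```

```bash
python3 -m pendant '[[1,0.08,-0.18,0,0,0,-0.03],[1,0.17,-0.38,0,0,0,-0.06],[1,0.256,-0.574,0.01,0,0,-0.096],[1,0.256,-0.574,0.01,0,0,-0.096],[1,0.256,-0.574,0.01,0,0,-0.096],[1,0.256,-0.574,0.01,0,0,-0.096]]'; python3 plan.py '[[0.4405,-0.1622,0.11,116.8],[0.4405,-0.1622,0.0894,116.8]]'
```

```text
time: 31.22
ee_pos: [0.4399, -0.1609, 0.1953]
eef_rot: [-0.232, 0.973, -0.0, -0.001]
ft_force: [0.0, 0.5, -4.8]
width: 0.0602
grip_force: 39.3
t 31.23 at [ 0.4399 -0.1609  0.1953] head 116.9
[0.4405, -0.1622, 0.11, 116.8] -> [-0.0001, -0.0049, 0.2844] [0.0001, -0.0006, 0.0006] rows>= 1.4
[0.4405, -0.1622, 0.0894, 116.8] -> [0.0, 0.0, 0.0687] [0.0, 0.0, 0.0] rows>= 0.3
```

```bash
python3 -m pendant '[[1,0,-0.004,0.1,0,0,0],[1,0,-0.004,0.2,0,0,0],[1,0,-0.004,0.27,0,0,0],[1,0,-0.004,0.29,0,0,0],[1,0,-0.004,0.31,0,0,0],[1,0,-0.004,0.33,0,0,0],[1,0,-0.004,0.345,0,0,0],[1,0,-0.004,0.355,0,0,0]]'; python3 -m pendant '[[1,0,0,0.005,0,0,0],[1,0,0,0.005,0,0,0]]'; python3 plan.py '[]'
```

```text
time: 32.22
ee_pos: [0.4406, -0.1628, 0.0895]
eef_rot: [-0.232, 0.973, 0.001, 0.0]
ft_force: [-2.8, 5.3, 6.0]
width: 0.0603
grip_force: 39.1
time: 32.48
ee_pos: [0.4409, -0.1627, 0.0894]
eef_rot: [-0.232, 0.973, 0.001, 0.0]
ft_force: [-11.0, 7.5, 26.5]
width: 0.0604
grip_force: 39.2
t 32.48 at [ 0.4409 -0.1627  0.0894] head 116.8
```

On the floor at the expected height. I'll release, retreat and check all four.

```bash
python3 -m pendant '[[-1,0,0,-0.008,0,0,0],[-1,0,0,-0.008,0,0,0],[-1,0,0,-0.008,0,0,0],[-1,0,0,-0.1,0,0,0],[-1,0,0,-0.25,0,0,0],[-1,0,0,-0.5,0,0,0],[-1,0,0,-0.5,0,0,0]]' >/dev/null;  python3 -m pendant '[[-1,0,0.8,0,0,0,0],[-1,0,0.8,0,0,0,0],[-1,0,0.8,0,0,0,0],[-1,0,0.8,0,0,0,0],[-1,0,0.8,0,0,0,0],[-1,0,0.8,0,0,0,0]]'; python3 - <<'E'
from tile import *
t=cam("top"); s=cam("side")
cv2.imwrite("pics/a7.png",np.vstack([np.hstack([tile(s,240,150),tile(s,345,135)]),np.hstack([tile(s,205,230),tile(s,310,325)])]))
cv2.imwrite("pics/a8.png",t["pixels"][:,:,::-1])
E
```

```text
time: 34.1
ee_pos: [0.3328, 0.0505, 0.2381]
eef_rot: [-0.231, 0.973, 0.0, 0.0]
ft_force: [-0.3, -0.5, -0.1]
width: 0.087
grip_force: 0.0
```

View pics/a7.png

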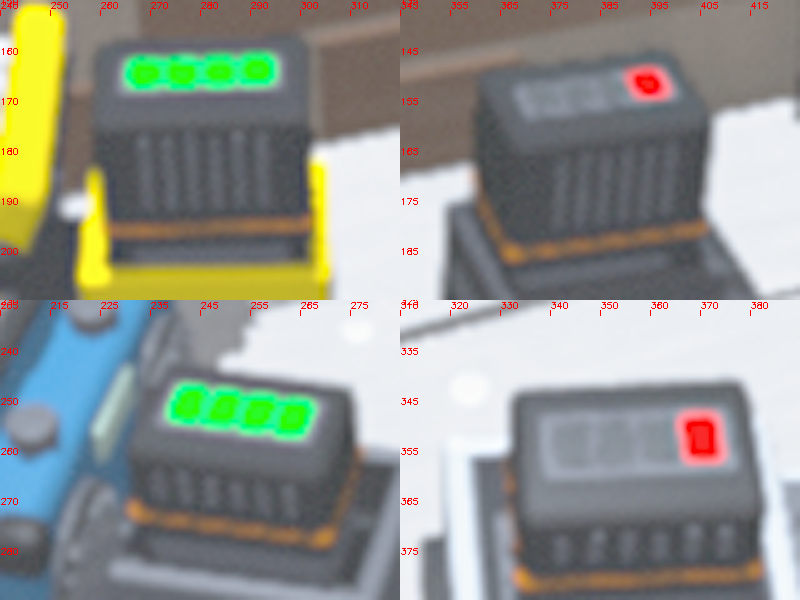

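View pics/a8.png

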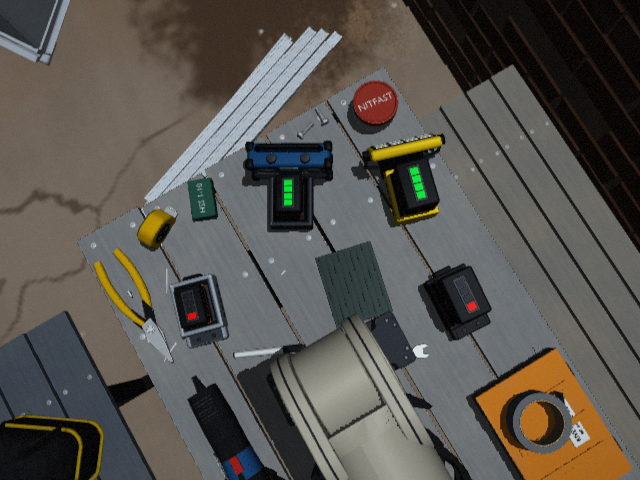

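All four packs are upright and down: green in the light (280,164) and radio (255,252) in the side view, red in the black charger (393,151) and grey charger (370,352). The arm touches nothing, so I hand in.

```bash
python3 -c "
from bench import r
print(r.close_job())"
```

```text
the job is handed in; nothing more can be done
None
```

I handed the job in at about 34 s: the charged large pack is in the work light, the charged compact in the radio, the flat compact in the grey charger and the flat large in the black charger; all four looked upright and fully down in the last pictures, but no verdict came back.

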